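# Let the plant lift down to its marker

## Task

The small plant lift on the balcony ledge is wound up high. Lift the ratchet pawl by its red finger tab and let the crank turn back slowly under the weight of the plant, then let the pawl drop back between the teeth so that the lift stays locked with the red pointer of the tray level with the yellow marker block. Let the weight do the work: do not touch the plant or its tray, do not shift the yellow marker, and leave the other things on the ledge where they are.

Things in the scene. Friction and masses are not known exactly. Their poses are not given: they have to be found in the camera images.
- lift: Plant lift, fixed to the ledge: grey base 220 x 325 x 15 mm (x -110..110, y -200..125), aluminium mast 36 x 36 mm, 328 mm high. Origin: under the mast's centre, on the ledge; z up; y points to the pawl's red tab, -y to the tray with the plant (x -65..65, y -192..-62); marker rod (8 mm thick, 322 mm high) at x 85, y -152. Place and yaw (up to 0.3 rad either way) differ from start to start.
- pawl_tab (a point): Centre of the pawl's red finger tab, 209 mm above the ledge when down: 14 mm thick (x) with a 20 mm thick, 6 mm high lip on top, 26 mm wide (y), 44 mm tall, 24 mm of it below this point. Nothing stands within 80 mm beside it. Its x lies along the pawl's pivot (the lift's x), y along the pawl away from the pivot. Pinch it across its thickness from above.
- pawl (a joint): Angle of the pawl about its pivot (rad), an axis along the lift's x, 150 mm from the tab and 190 mm above the ledge: 0 = fully down between the teeth, grows as the tab is raised, stop at 0.45. It clears the teeth above about 0.13 (tab raised 20 mm). Raising the tab takes 1 to 2 N; a light spring drops it back when let go.
- carriage (a joint): How far the tray has come down from its high position (m): 0 at the start, 0.150 at the bottom stop. With the pawl held clear, the plant's weight lowers it at about 10 to 20 mm/s (a damper in the gear slows it); after the pawl is let go it stops at the next tooth, up to 8 mm lower.
- crank (a joint): Angle of the crank (rad), grows as the tray comes down, 20 mm of travel per rad. Shaft along the lift's x, 130 mm above the ledge; crank of 58 mm radius with a 50 mm long black grip on the -x side (sweeps x -100..-40 mm), ratchet wheel of 16 teeth, 87 mm across, on the +x side. One tooth is 7.9 mm of tray travel.
- pointer (a point): Tip of the small flat red pointer (5 mm thick) that sticks out from the tray's +x edge (lift frame); it moves straight down past the yellow block, 3 mm beside it.
- mark (a point): Centre of the yellow marker block (24 x 20 mm, 34 mm tall) clamped on the upright steel rod beside the tray. The pointer's tip should finish between the heights of its upper and lower edges. Its height differs from start to start, 50 to 110 mm below the pointer.
- tray (a point): Centre of the steel tray's floor, on which the plant stands; tray 130 x 130 mm with a 12 mm rim.
- plant: Small spiky green plant in a terracotta pot, 114 mm across and 85 mm high (about 150 mm with its leaves), loose on the tray. Origin: centre of the pot's underside; z up. Its weight is not known exactly (0.35 to 0.7 kg).
- pot_a: Bystander: empty terracotta pot, 124 mm across, 105 mm high; origin under its centre. (A fixed white cabinet, 340 x 220 x 230 mm, stands beyond the pots at the far left end of the ledge, near x 0.78, y 0.63 m.)
- pot_b: Bystander: terracotta pot with soil, 108 mm across, 90 mm high; origin under its centre.
- peg_basket: Bystander: blue plastic basket of pegs, 200 x 130 x 75 mm; origin under its centre.
- sprinkling_can: Bystander: green plastic sprinkling can, body 150 mm across and 145 mm high, about 200 mm over the handle, spout along its x to 190 mm; origin under its body's centre.
- trowel: Bystander: stainless steel hand trowel with wooden handle, 315 mm long, lying along its x; origin under it near the shank.
There are look-alikes about, which are no part of the job. Leave any purple look-alike of the plant alone.

How it is judged (in metres and radians):
On the way:
1. the pawl is held clear of the teeth and the crank has begun to turn back under the load (value of joint pawl above 0.1 rad and value of joint carriage above 0.006 m), for 0.1 s.
At the end, for the whole second after the job is handed in: The red pointer's tip is within 18.5 mm above or below the yellow block's centre, the tray is at rest (under 2 mm/s), the pawl is down between the teeth (under 0.04 rad), and the plant stands upright (within 0.15 rad) on the tray, within 20 mm of its centre (z of pointer in the frame of mark between -0.0185 and 0.0185 m and value of joint pawl below 0.04 rad and velocity of joint carriage between -0.002 and 0.002 m/s and distance between plant and tray below 0.02 m and angle between plant's own z axis and vertical below 0.15 rad); the robot touches nothing.
It fails at once if the tray runs down fast (over 50 mm/s) (velocity of joint carriage above 0.05 m/s).
It fails at once if the plant or its tray is pushed by the robot (over 3 N) (contact force between any of the arm, the fingers and plant above 3 N or contact force between any of the fingers, the arm and carriage above 3 N).
It fails at once if the yellow marker block is shifted (over 6 mm) (distance of mark from where it was at the start of the episode above 0.006 m).
It fails at once if another thing on the ledge is shifted (over 30 mm) (distance of any of pot_a, pot_b, peg_basket, sprinkling_can, trowel from where it was at the start of the episode above 0.03 m).
It also fails if it takes over 45 s, if anything falls off the work surface, if the arm or the gripper's body presses on something with over 40 N, if the wrist force passes 120 N, or if a joint passes its speed limit or range.

## Robot

A 6-joint arm with a two-finger parallel gripper is mounted at the origin on the work surface. World frame = base frame: x ahead of the robot, y to its left, z up, the work surface at z = 0. Lengths are in m, angles in degrees, forces in N, time in s.
With the tool pointing down it reaches from about 0.4 to 0.825 m from the base axis. Payload 7 kg.
Tool frame: the origin (TCP) lies midway between the tips of the shut fingers; the grasp point (between the pads) lies ctrl.tcp_to_grasp behind it (ctrl.tcp_to_grasp is the distance from the TCP to the grasp point, in m); y points along the fingers, z is the direction in which the jaws open and shut, and the axes are right-handed (so a half turn about y gives the same grasp; the last joint's range is limited). The gripper opens to 88 mm and grips with 3 to 60 N. Pads are 19 mm wide; open, the fingers measure 130 mm over their backs; the gripper's body (78 mm by 193 mm) begins 47 mm behind the grasp point.
Start: joints at [92.653, 20.546, 0.682, 0, -70.136, -16.507], TCP at [0.162, 0.655, 0.227] pointing down, gripper open.
Joint ranges: [-176.03, 176.03], [-82.01, 121.73], [-58.28, 71.71], [-173.87, 95.51], [-174.79, -0.11], [-173.66, 173.66]. Speed limits (degrees/s): [136.94, 136.94, 172.46, 180, 180, 180].

## Interface

Orientations are given as [roll, pitch, yaw] about the fixed x, y, z axes, in that order (R = Rz(yaw) Ry(pitch) Rx(roll)).
In Python, from plant import ctrl, snapshot, silhouettes gives the robot as it stands.
- The arm moves only by the shell command python3 -m pendant 'ROWS'. ROWS is JSON, a list that holds one entry, the list of rows, each a list of 7 numbers: the shift along the tool's x, y, z in cm, then the turn, a rotation vector about the tool's x, y, z in degrees, then the opening, from 0 (shut) to 1 (fully open). In form: [[[x, y, z, rx, ry, rz, hand], ...]]. A call has 1 to 12 rows; each row shifts and turns the commanded pose from where the row before left it, along the tool's axes as they then stand; what a row does not reach is not made up. A row lasts 1/12 s, in which the tool goes at most 41.7 mm and 7.16 degrees, less where a joint would pass 70% of its speed; a pose out of reach is approached as far as the arm can. A call with a gripper value outside its range is refused whole. The fingers move at their own pace and stop on an object; the grip force is fixed at half the most. Time passes only in rows, so rows that do not move let the fingers close. It gives the time, the measured TCP pose, the force and the opening at its end, in the units of the state.
- ctrl.get_obs(): the state, without advancing time (a new reading comes with each control period).
- snapshot(name): name is "scene" or "top" or "wrist"; returns a dict with "image" (400x640x3 uint8, red, green, blue), "camera_matrix" (3x3 intrinsics, pixels), "dist_coeffs" ([k1, k2, p1, p2, k3] as OpenCV has them; the pictures are not rectified), "eye" and "orientation" of the camera in the world; the wrist camera has in their place "mount" (4x4, takes a point from camera to tool coordinates, whose origin is the TCP and whose axes are the tool frame's). Camera axes: x right, y down, z forward; pixel columns grow to the right and rows downward; lengths in m; the calibration is good to about 2 mm. A picture is of the moment at which its call begins: read the wrist's pose just before it. There is no depth.
- ctrl.close_job(): hands the job in, once; it reports no verdict.
Trained networks look in a picture, given as the dict that the camera call returned (one of the last four; its "shot" number tells which), for a name from the list of things; names that differ only in an ending like _2 or _b are one class to them, and where a whole thing is asked for, a point or a joint stands for the part that bears it (a point fixed in the world has none). Each returns a list of dicts, best first, with "confidence" (0 to 1); they miss things now and then, are a little off and sometimes report something else, mostly with a low value. They report only what shows in the picture. A call takes as long as a camera call. They do not tell look-alikes from the thing itself.
- silhouettes(picture, thing): "mask" (400x640 bool, what is visible of it) and "bbox" ([left, top, width, height] in pixels, round what is visible of it).
The state is a dict: "clock": time; "joint_pos": joint angles; "qvel": joint speeds; "tau": joint torques, N m; "tool_pos": TCP position; "orientation": TCP orientation; "force": force on the tool from outside, world axes, zero at the start; "moment": the same for the moment, N m; "opening": finger opening in m.
Only numpy, scipy, OpenCV 4.12 (cv2) and the standard library are available. Lean on these libraries where they do the work, as an engineer would, in place of code of your own. Each camera call takes 0.05 s, during which the arm holds its last target.

## Working session

There is one attempt and no reset: what is moved stays moved. The work goes in short steps, Python scripts to look and compute and a shell command to move; the robot and the scene stay as the last step left them, time stands still between calls to the robot, and variables do not carry over. Pictures are saved under pics/ and viewed, and the job is handed in when it is done.

```bash
ls; mkdir -p pics
python3 - <<'E'
from plant import ctrl, snapshot, silhouettes
import cv2,pickle
o=ctrl.get_obs();print(o, ctrl.tcp_to_grasp)
d={}
for n in ["scene","top","wrist"]:
    p=snapshot(n);cv2.imwrite(f"pics/{n}0.png",p["image"][:,:,::-1]);
    print(n,{k:v for k,v in p.items() if k!="image"})
    p2=dict(p);res={}
    for t in ["lift","pawl_tab","pointer","tray","plant"]+(["mark"] if 0 else []):
        try:
            r=silhouettes(p,t);res[t]=r
            for q in r: print(n,t,round(q["confidence"],2),q["bbox"])
        except Exception as e: print(t,e)
    d[n]=(p2,res)
pickle.dump((o,d),open("d0.pkl","wb"))
E
```

```text
pics
{'clock': 0.0, 'joint_pos': array([ 9.26508608e+01,  2.05930943e+01,  6.34064871e-01, -2.11733571e-02,
       -7.01355843e+01, -1.65066051e+01]), 'qvel': array([ 0.0871997 , -0.01245344,  0.02967858, -0.10460041, -0.00913989,
        0.0163637 ]), 'tau': array([ 8.90422180e-04, -5.82717454e+01,  2.93053311e+01,  6.99704066e+00,
        7.08638050e-03, -1.61672356e-04]), 'tool_pos': array([0.16155349, 0.65487897, 0.22560286]), 'orientation': array([-8.99036298e+01,  7.80113468e-03,  1.66137051e+02]), 'force': array([ 0.01592789, -0.56820747,  0.49735461]), 'moment': array([0.04096667, 0.02409679, 0.0346195 ]), 'opening': 0.08743987218465912} 0.0188
scene {'camera_matrix': array([[437.28091082,   0.        , 320.864648  ],
       [  0.        , 437.28091082, 199.25140529],
       [  0.        ,   0.        ,   1.        ]]), 'dist_coeffs': array([-0.1029249,  0.       ,  0.       ,  0.       ,  0.       ]), 'eye': array([1.13567591, 0.12373779, 1.20912148]), 'orientation': array([-148.81915779,    0.85174766,  105.68364997]), 'shot': 1}
scene lift 0.91 [284.4, 170.5, 124.8, 103.2]
[... 852 characters left out ...]
nt 0.91 [358.0, 125.6, 27.2, 25.3]
top plant 0.6 [313.7, 161.8, 36.6, 32.3]
wrist {'camera_matrix': array([[353.52126674,   0.        , 314.04821034],
       [  0.        , 353.52126674, 201.11246678],
       [  0.        ,   0.        ,   1.        ]]), 'dist_coeffs': array([0.00700663, 0.        , 0.        , 0.        , 0.        ]), 'mount': array([[-3.00690714e-04,  9.56846162e-01,  2.90594790e-01,
        -7.95122012e-02],
       [-2.75521929e-04, -2.90594872e-01,  9.56846145e-01,
        -1.58399547e-01],
       [ 9.99999917e-01,  2.07649513e-04,  3.51011280e-04,
         4.33971675e-04],
       [ 0.00000000e+00,  0.00000000e+00,  0.00000000e+00,
         1.00000000e+00]]), 'shot': 3}
```

View pics/scene0.png

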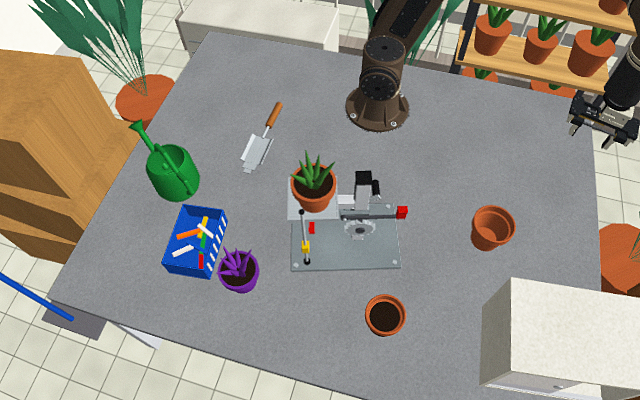

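View pics/top0.png

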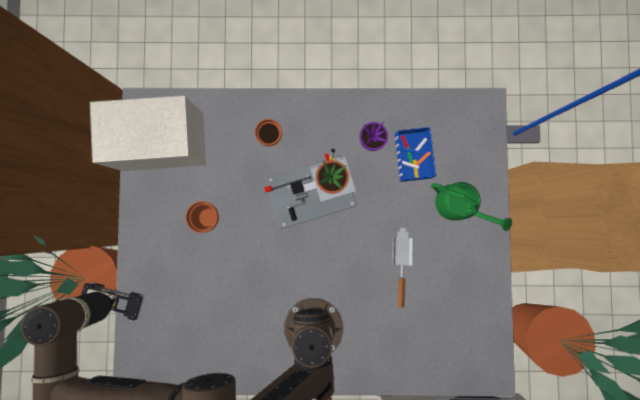

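Run:
```python
import cv2
a=cv2.imread("pics/scene0.png")[130:310,240:440];cv2.imwrite("pics/sc0.png",cv2.resize(a,None,fx=3.3,fy=3.3,interpolation=cv2.INTER_CUBIC))
a=cv2.imread("pics/top0.png")[110:230,230:400];cv2.imwrite("pics/tc0.png",cv2.resize(a,None,fx=4.5,fy=4.5,interpolation=cv2.INTER_CUBIC))
```

```text
(no output)
```

View pics/sc0.png

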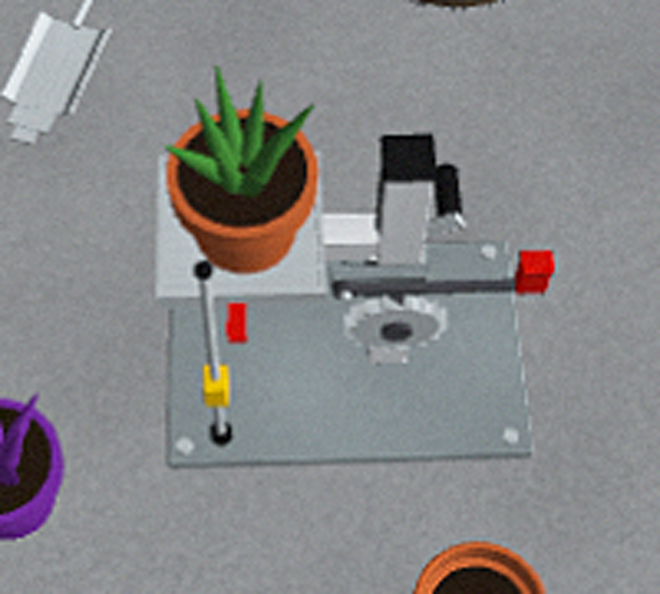

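View pics/tc0.png

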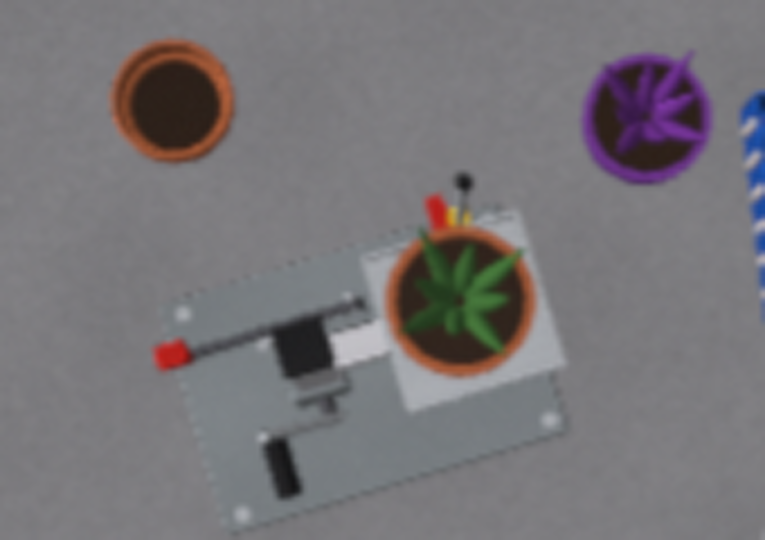

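View pics/wrist0.png

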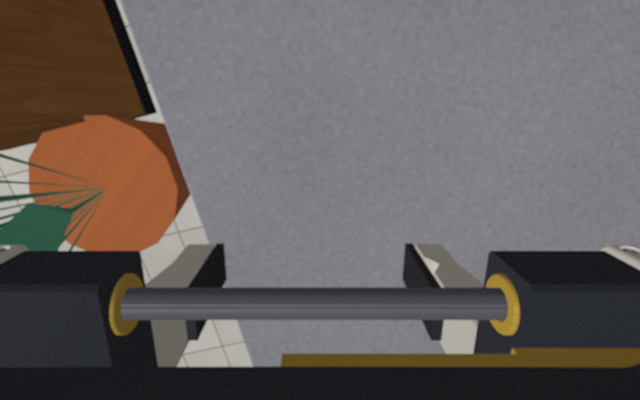

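```bash
cat > h.py <<'E'
import numpy as np,cv2,pickle
from scipy.spatial.transform import Rotation as R
from scipy.optimize import least_squares
def proj(p,P):
    Rm=R.from_euler('xyz',p["orientation"],degrees=True).as_matrix() if "eye" in p else p["Rwc"]
    t=p["eye"] if "eye" in p else p["t"]
    Rc=Rm.T
    return cv2.projectPoints(np.atleast_2d(np.float64(P)),cv2.Rodrigues(Rc)[0],-Rc@t,p["camera_matrix"],p["dist_coeffs"])[0][:,0]
def wcam(p,o):
    T=R.from_euler('xyz',o["orientation"],degrees=True).as_matrix(); M=p["mount"]
    p["Rwc"]=T@M[:3,:3]; p["t"]=o["tool_pos"]+T@M[:3,3]; return p
def l2w(l,L):
    c,s=np.cos(l[2]),np.sin(l[2]); L=np.atleast_2d(np.float64(L))
    return L@np.array([[c,-s,0],[s,c,0],[0,0,1]]).T+[l[0],l[1],0]
E
cat > f.py <<'E'
from h import *
o,d=pickle.load(open("d0.pkl","rb")); S=d["scene"][0];T=d["top"][0]
sc=lambda *q:(np.array(q)/3.3+[240,130]-0.35); tc=lambda *q:(np.array(q)/4.5+[230,110]-0.39)
obs=[(S,[110,-200,15],sc(170,462)),(S,[110,125,15],sc(530,453)),(S,[85,-152,15],sc(221,433)),(S,[85,-152,322],sc(204,270)),
(T,[-110,125,15],tc(233,530)),(T,[-110,-200,15],tc(567,430)),(T,[110,125,15],tc(170,299)),(T,[85,-152,322],tc(463,183))]
tabS=sc(534,257);tabT=tc(172,354) # lip top centre
mkS=sc(216,386);
ptS=sc(238,341);ptT=tc(436,198)
def f(v):
    r=[]
    for c,L,q in obs: r+=list(proj(c,l2w(v,np.array(L)/1e3))[0]-q)
    tb=l2w(v,[v[3],v[4],.229])
    r+=list(proj(S,tb)[0]-tabS)+list(proj(T,tb)[0]-tabT)
    r+=list(proj(S,l2w(v,[.085+.012,-.152,v[5]]))[0]-mkS)
    pt=l2w(v,v[6:9]); r+=list(proj(S,pt)[0]-ptS)+list(proj(T,pt)[0]-ptT)
    return r
s=least_squares(f,[.6,0,.25,.03,.15,.15,.08,-.13,.25]);print(s.x.round(4));print(np.round(s.fun,1).reshape(-1,2))
print("tab world",l2w(s.x,[s.x[3],s.x[4],.209]))
E
python3 f.py
```

```text
[ 0.538   0.049   0.2958  0.0331  0.104   0.1467  0.095  -0.1307  0.223 ]
[[-1.2  0.6]
 [ 0.8  0.2]
 [-0.3  1.1]
 [-0.8 -1.2]
 [-1.5  1.3]
 [ 0.7  0.3]
 [-2.8  1.1]
 [ 0.3 -0.6]
 [ 0.   0.5]
 [ 0.2  0.6]
 [-0.9  0.1]
 [-0.6 -0. ]
 [-0.8  0.2]]
tab world [[0.53939447 0.158093   0.209     ]]
```

```bash
python3 -m pendant '[[[-2.8,-0.9,2.3,0,0,0,1],[-2.8,-0.9,2.3,0,0,0,1],[-2.8,-0.9,2.3,0,0,0,1],[-2.8,-0.9,2.3,0,0,0,1],[-2.8,-0.9,2.3,0,0,0,1],[-2.8,-0.9,2.3,0,0,0,1],[-2.8,-0.9,2.3,0,0,0,1],[-2.8,-0.9,2.3,0,0,0,1],[-2.8,-0.9,2.3,0,0,0,1],[-2.8,-0.9,2.3,0,0,0,1],[-2.8,-0.9,2.3,0,0,0,1],[-2.8,-0.9,2.3,0,0,0,1]]]'
```

```text
clock: 1.9
tool_pos: [0.4224, 0.3053, 0.3354]
orientation: [-90.0, 0.0, 166.2]
force: [1.4, 0.8, 0.5]
opening: 0.0878
```

```bash
python3 -m pendant '[[[-3,0,2.3,0,0,0,1],[-3,0,2.3,0,0,0,1],[-3,0,2.3,0,0,0,1],[-3,0,2.3,0,0,0,1],[-2.9,0,2.3,0,0,0,1],[0,0,0,0,7,0,1],[0,0,0,0,7,0,1],[0,0,0,0,7,0,1],[0,0,0,0,7,0,1],[0,0,0,0,7,0,1],[0,0,0,0,7,0,1],[0,0,0,0,7,0,1]]]' && python3 -m pendant '[[[0,0,0,0,7,0,1],[0,0,0,0,3.2,0,1],[0,0,0,0,0,0,1]]]'
cat > look.py <<'E'
import sys
from plant import ctrl, snapshot, silhouettes
from h import *
tag=sys.argv[1]; names=sys.argv[2].split(',')
d={}
for n in names:
    o=ctrl.get_obs();p=snapshot(n);cv2.imwrite(f"pics/{n}{tag}.png",p["image"][:,:,::-1]);d[n]=(p,o)
pickle.dump(d,open(f"d{tag}.pkl","wb"));print(o["clock"],o["tool_pos"],o["orientation"],o["joint_pos"].round(1))
E
python3 look.py 1 wrist,scene
```

```text
clock: 2.9
tool_pos: [0.5389, 0.1595, 0.3346]
orientation: [-90.0, -0.0, 116.8]
force: [0.1, -0.5, -0.5]
opening: 0.0876
clock: 3.15
tool_pos: [0.5388, 0.1595, 0.3346]
orientation: [-90.0, -0.0, 106.8]
force: [0.1, 0.8, -0.5]
opening: 0.0879
3.2 [0.53887985 0.15956423 0.33466427] [-9.00112895e+01 -4.63647330e-03  1.07024027e+02] [ 36.4   6.9  -3.5  -0.  -79.6 -19.4]
```

View pics/wrist1.png

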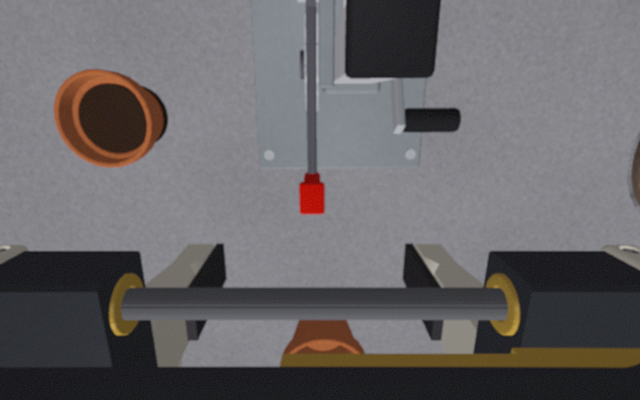

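View pics/scene1.png

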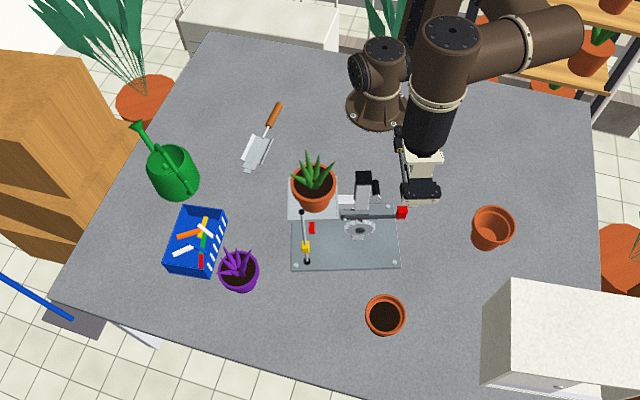

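Run:
```python
from h import *
a=cv2.imread("pics/wrist1.png")[150:230,270:360];cv2.imwrite("pics/w1c.png",cv2.resize(a,None,fx=6,fy=6,interpolation=cv2.INTER_CUBIC))
d=pickle.load(open("d1.pkl","rb"));w=wcam(*d["wrist"]);o=d["wrist"][1]
l=[.538,.049,.2958]
print(R.from_euler('xyz',o["orientation"],degrees=True).as_matrix().round(3), w["t"])
for n,P in [("lip",[.0331,.104,.229]),("lipc1",[.0231,.091,.229]),("lipc2",[.0431,.117,.229]),("bot",[.0331,.104,.185]),("corner",[-.11,.125,.015]),("corner",[.11,.125,.015]),("mastc",[.018,.018,.328]),("mastc",[-.018,.018,.328])]: print(n,proj(w,l2w(l,P)))
```

```text
[[-0.289  0.    -0.957]
 [ 0.957  0.    -0.289]
 [ 0.    -1.    -0.   ]] [0.56203722 0.08335212 0.49303321]
lip [[314.39409202 198.51906973]]
lipc1 [[327.37863551 182.26365131]]
lipc2 [[301.76268092 214.33229925]]
bot [[314.38194143 184.61197577]]
corner [[418.54554208 168.75604064]]
corner [[258.47121989 169.11151402]]
mastc [[348.39461349  74.80051064]]
mastc [[430.38292135  74.50925865]]
```

View pics/w1c.png

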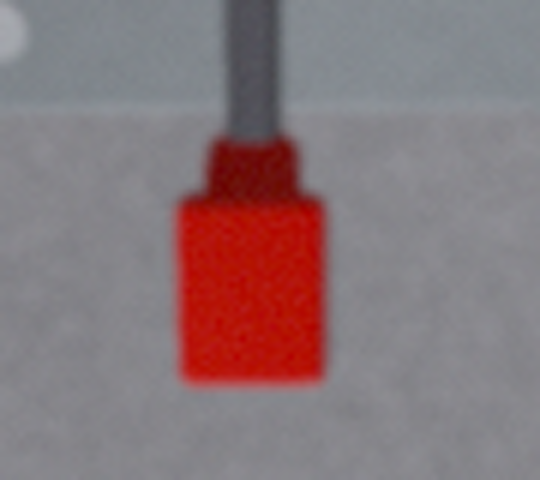

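```bash
python3 -m pendant '[[[-0.2,2,-0.06,0,0,0,1],[-0.2,2,-0.06,0,0,0,1],[-0.22,2,-0.06,0,0,0,1],[0,0,0,0,0,7,1],[0,0,0,0,0,7,1],[0,0,0,0,0,0,1]]]' ; python3 look.py 2 wrist
python3 - <<'E'
from h import *
d=pickle.load(open("d2.pkl","rb"));w=wcam(*d["wrist"]);o=d["wrist"][1]
l=[.538,.049,.2958]
T=R.from_euler('xyz',o["orientation"],degrees=True).as_matrix();print(T.round(3))
tab=l2w(l,[.0349,.104,.203])[0]
g=o["tool_pos"]-T[:,1]*.0188
print("shift in tool cm",T.T@(tab-g)*100)
for c in [(.0249,.091),(.0449,.117)]: print(proj(w,l2w(l,[*c,.229])))
E
```

```text
clock: 3.75
tool_pos: [0.5419, 0.1551, 0.2731]
orientation: [-89.8, 14.5, 107.3]
force: [0.5, -0.1, -0.8]
opening: 0.0875
3.75 [0.54194257 0.15509719 0.27309813] [-89.84557319  14.52583787 107.28519739] [ 44.6   9.5 -15.2  13.4 -72.7 -32.2]
[[-0.288  0.072 -0.955]
 [ 0.924 -0.24  -0.296]
 [-0.251 -0.968  0.003]]
shift in tool cm [ 2.1123545   8.57389018 -0.04027255]
[[330.34483601 232.09017582]]
[[297.79015758 273.6667723 ]]
```

View pics/wrist2.png

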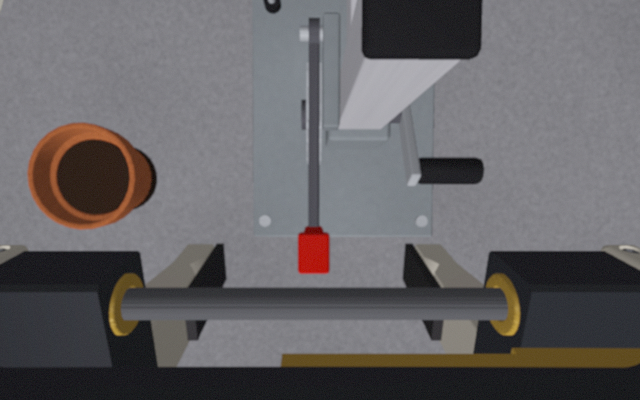

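```bash
python3 -m pendant '[[[0.53,2.15,0,0,0,0,1],[0.53,2.15,0,0,0,0,1],[0.53,2.15,0,0,0,0,1],[0.52,2.1,0,0,0,0,1],[0,0,0,0,0,0,1]]]' ; python3 look.py 3 wrist,scene
python3 - <<'E'
import cv2
a=cv2.imread("pics/scene3.png")[100:300,260:460];cv2.imwrite("pics/s3c.png",cv2.resize(a,None,fx=3,fy=3,interpolation=cv2.INTER_CUBIC))
E
```

```text
clock: 4.22
tool_pos: [0.5406, 0.1525, 0.1829]
orientation: [-89.6, 14.0, 107.0]
force: [-0.5, -0.9, -1.0]
opening: 0.0878
4.2667 [0.54169295 0.15296492 0.18523691] [-89.78469769  14.01090583 107.0135316 ] [ 44.1  13.  -22.8  14.1 -61.7 -34.6]
```

View pics/wrist3.png

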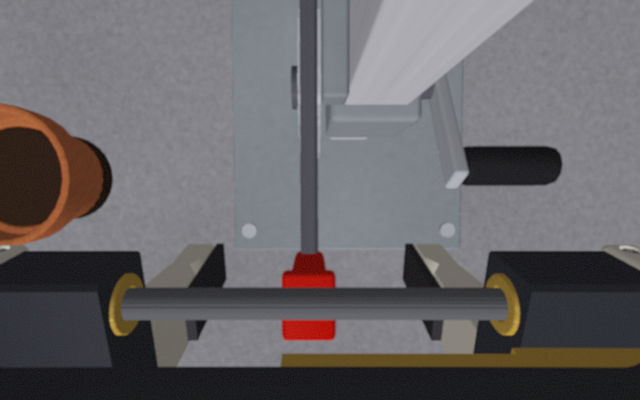

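View pics/s3c.png

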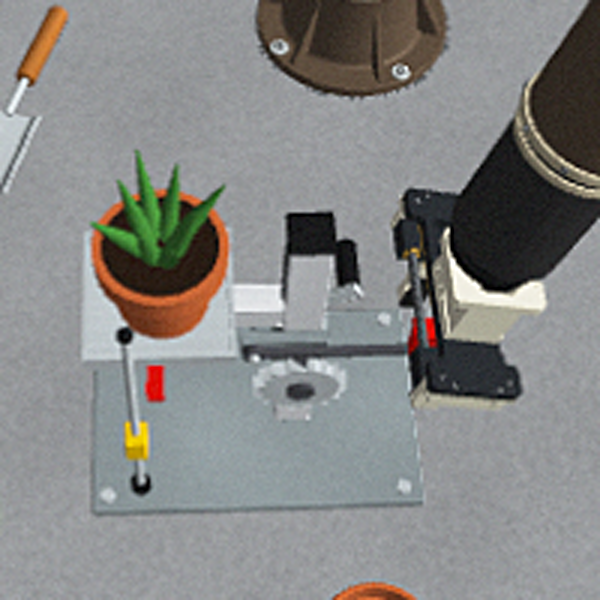

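```bash
python3 -m pendant '[[[0,0,-0.2,0,0,0,1],[0,0,0,0,0,0,0.3],[0,0,0,0,0,0,0],[0,0,0,0,0,0,0],[0,0,0,0,0,0,0],[0,0,0,0,0,0,0],[0,0,0,0,0,0,0]]]' ; python3 look.py 4 wrist
```

```text
clock: 4.9
tool_pos: [0.5444, 0.1546, 0.1867]
orientation: [-90.0, 14.0, 106.9]
force: [0.0, -0.2, -0.2]
opening: 0.0533
4.9 [0.54441626 0.15461633 0.18666149] [-90.01276116  13.99221931 106.94905664] [ 44.   13.1 -22.5  14.2 -61.7 -34.6]
```

View pics/wrist4.png

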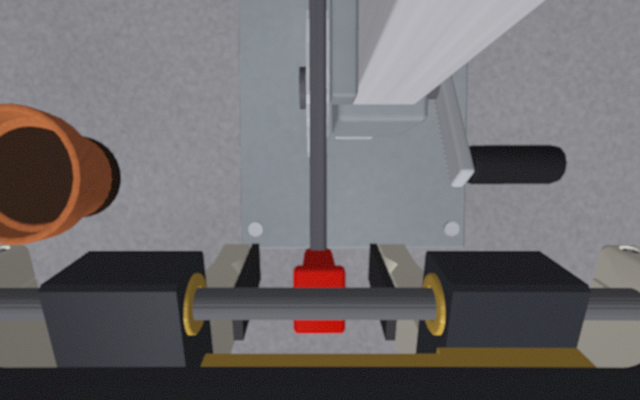

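```bash
python3 -m pendant '[[[0,0,0.2,0,0,0,0],[0,0,0,0,0,0,0],[0,0,0,0,0,0,0],[0,0,0,0,0,0,0],[0,0,0,0,0,0,0],[0,0,0,0,0,0,0],[0,0,0,0,0,0,0],[0,0,0,0,0,0,0]]]' ; python3 look.py 5 wrist
```

```text
clock: 5.62
tool_pos: [0.5426, 0.154, 0.1865]
orientation: [-90.0, 14.0, 106.9]
force: [0.7, 0.5, -0.1]
opening: 0.0195
5.6167 [0.54262822 0.15404114 0.18652867] [-90.01034763  14.00131601 106.94937388] [ 44.1  12.9 -22.7  14.2 -61.6 -34.7]
```

View pics/wrist5.png

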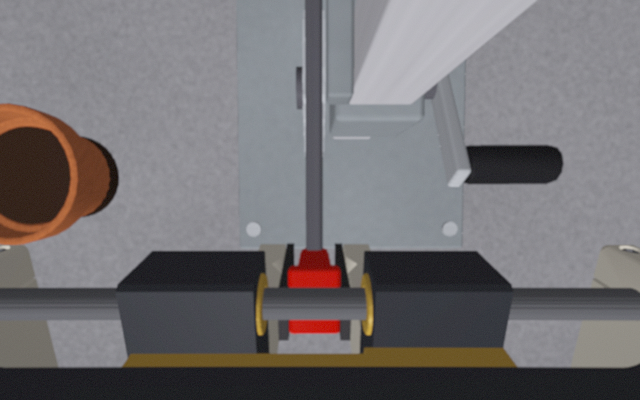

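```bash
python3 -m pendant '[[[0,0,0,0,0,0,0],[0,0,0,0,0,0,0],[0,0,0,0,0,0,0],[0,0,0,0,0,0,0]]]' ; python3 look.py 6 scene
```

```text
clock: 6.0
tool_pos: [0.5426, 0.1541, 0.1865]
orientation: [-90.0, 14.0, 106.9]
force: [1.5, -0.1, 0.4]
opening: 0.0194
6.0 [0.54261874 0.1540542  0.18653936] [-90.01285725  13.99772388 106.9483361 ] [ 44.1  12.9 -22.7  14.2 -61.6 -34.7]
```

```bash
python3 -m pendant '[[[-0.18,-0.7,0,0,0,-2.9,0],[-0.16,-0.71,0,0,0,-2.9,0],[-0.16,-0.72,0,0,0,-2.9,0],[-0.15,-0.72,0,0,0,-2.9,0],[0,0,0,0,0,0,0],[0,0,0,0,0,0,0],[0,0,0,0,0,0,0],[0,0,0,0,0,0,0]]]' ; python3 look.py 7 scene,wrist
cat > crop.py <<'E'
import cv2,sys
a=cv2.imread(f"pics/scene{sys.argv[1]}.png")[140:290,270:420];cv2.imwrite(f"pics/s{sys.argv[1]}c.png",cv2.resize(a,None,fx=4,fy=4,interpolation=cv2.INTER_CUBIC))
E
python3 crop.py 7
```

```text
clock: 6.72
tool_pos: [0.5431, 0.1521, 0.2152]
orientation: [-90.0, 2.5, 107.0]
force: [5.3, -3.5, -3.5]
opening: 0.0195
6.7667 [0.54309337 0.15214097 0.21514045] [-89.97186503   2.48876701 106.98063472] [ 37.2  10.6 -15.6   2.6 -64.7 -21.3]
```

View pics/s7c.png

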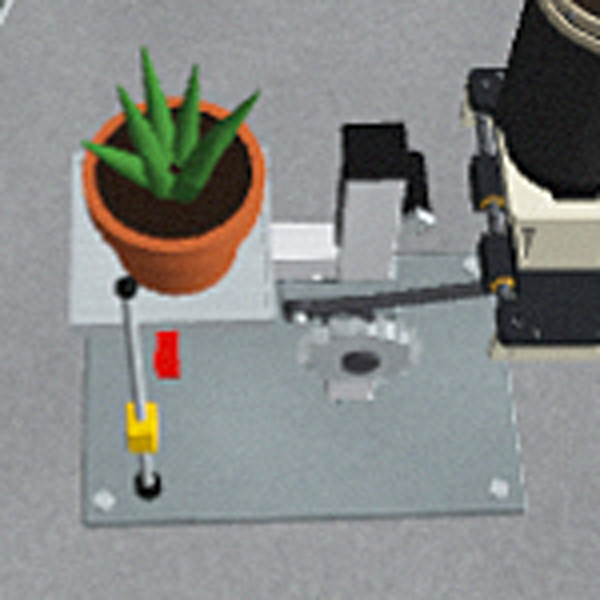

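View pics/wrist7.png

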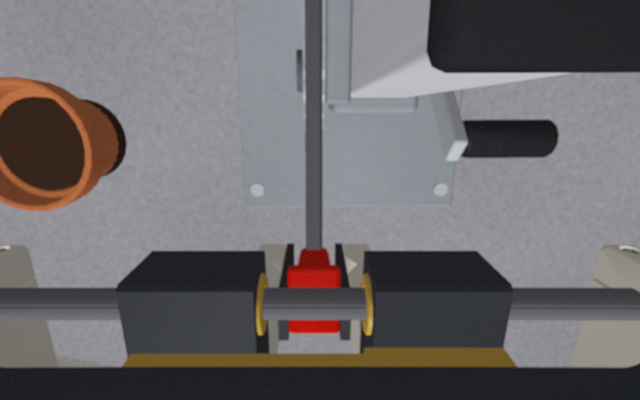

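```bash
cat > ptr.py <<'E'
import sys
from h import *
l=[.538,.049,.2958]
def blob(im,kind):
    h=cv2.cvtColor(im,cv2.COLOR_RGB2HSV).astype(int);H,S,V=h[...,0],h[...,1],h[...,2]
    m=((H<5)|(H>175))&(S>190)&(V>100) if kind=="r" else (H>20)&(H<33)&(S>170)&(V>100)
    win=np.zeros_like(m);win[200:270,298:332]=1;m=m&win
    n,lab,st,c=cv2.connectedComponentsWithStats(m.astype(np.uint8))
    k=1+np.argmax(st[1:,4]);return c[k],st[k]
def zof(p,px,xy):
    s=least_squares(lambda z:proj(p,l2w(l,[*xy,z[0]]))[0]-px,[.2]);return s.x[0],s.fun
def zptr(p,xy=(.080,-.1307)):
    c,st=blob(p["image"],"r");return zof(p,c,xy),st
def zmark(p):
    c,st=blob(p["image"],"y");return zof(p,c,(.088,-.152)),st
if __name__=="__main__":
    d=pickle.load(open(f"d{sys.argv[1]}.pkl","rb"))
    if sys.argv[1]=="0": p=d[1]["scene"][0];t=0
    else: p,o=d["scene"];t=o["clock"]
    print(t,"ptr",zptr(p),"mark",zmark(p), "diff", zptr(p)[0][0]-zmark(p)[0][0])
E
for i in 0 3 6 7; do python3 ptr.py $i; done
```

```text
0 ptr ((np.float64(0.22548548938132548), array([-0.12478542,  0.00918508])), array([309, 222,   6,  11,  51], dtype=int32)) mark ((np.float64(0.12327312289150315), array([-0.4698333 ,  0.05227989])), array([302, 241,   7,  12,  68], dtype=int32)) diff 0.10221236648982233
4.2667 ptr ((np.float64(0.22538652659313774), array([-0.10384774,  0.00764395])), array([309, 222,   5,  12,  51], dtype=int32)) mark ((np.float64(0.12387609761877044), array([-0.44975476,  0.05004464])), array([302, 241,   7,  12,  69], dtype=int32)) diff 0.1015104289743673
6.0 ptr ((np.float64(0.22488684777718665), array([-0.09261136,  0.00681697])), array([309, 222,   6,  12,  52], dtype=int32)) mark ((np.float64(0.12327312289150315), array([-0.4698333 ,  0.05227989])), array([302, 241,   7,  12,  68], dtype=int32)) diff 0.1016137248856835
6.7167 ptr ((np.float64(0.22056438408999982), array([-0.00399777,  0.00029431])), array([309, 223,   5,  11,  50], dtype=int32)) mark ((np.float64(0.12327312289150315), array([-0.4698333 ,  0.05227989])), array([302, 241,   7,  12,  68], dtype=int32)) diff 0.09729126119849667
```

```bash
python3 -m pendant '[[[0,0,0,0,0,0,0],[0,0,0,0,0,0,0],[0,0,0,0,0,0,0],[0,0,0,0,0,0,0],[0,0,0,0,0,0,0],[0,0,0,0,0,0,0],[0,0,0,0,0,0,0],[0,0,0,0,0,0,0],[0,0,0,0,0,0,0],[0,0,0,0,0,0,0],[0,0,0,0,0,0,0],[0,0,0,0,0,0,0]]]' ; python3 look.py 8 scene,wrist; python3 ptr.py 8;python3 crop.py 8
```

```text
clock: 7.82
tool_pos: [0.5431, 0.1522, 0.215]
orientation: [-90.0, 2.5, 107.0]
force: [6.1, -4.0, -3.2]
opening: 0.0195
7.8667 [0.54304966 0.15217451 0.21501137] [-89.95416452   2.50459339 106.99764042] [ 37.2  10.6 -15.6   2.6 -64.7 -21.3]
7.8167 ptr ((np.float64(0.20763085629083575), array([ 0.1511415 , -0.01113131])), array([309, 225,   5,  12,  51], dtype=int32)) mark ((np.float64(0.12387609761877044), array([-0.44975476,  0.05004464])), array([302, 241,   7,  12,  69], dtype=int32)) diff 0.0837547586720653
```

View pics/s8c.png

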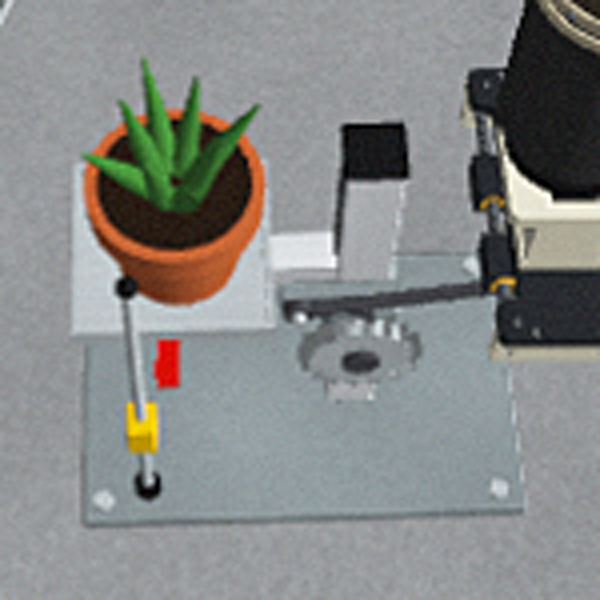

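View pics/wrist8.png

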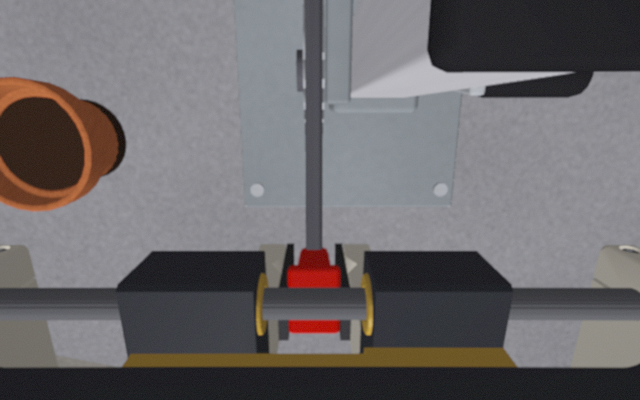

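```bash
python3 -m pendant '[[[0,0,0,0,0,0,0],[0,0,0,0,0,0,0],[0,0,0,0,0,0,0],[0,0,0,0,0,0,0],[0,0,0,0,0,0,0],[0,0,0,0,0,0,0],[0,0,0,0,0,0,0],[0,0,0,0,0,0,0],[0,0,0,0,0,0,0],[0,0,0,0,0,0,0],[0,0,0,0,0,0,0],[0,0,0,0,0,0,0]]]';python3 -m pendant '[[[0,0,0,0,0,0,0],[0,0,0,0,0,0,0],[0,0,0,0,0,0,0],[0,0,0,0,0,0,0],[0,0,0,0,0,0,0],[0,0,0,0,0,0,0],[0,0,0,0,0,0,0],[0,0,0,0,0,0,0],[0,0,0,0,0,0,0],[0,0,0,0,0,0,0],[0,0,0,0,0,0,0],[0,0,0,0,0,0,0]]]' ; python3 look.py 9 scene,top; python3 ptr.py 9;python3 crop.py 9
python3 - <<'E'
import cv2
a=cv2.imread("pics/top9.png")[130:220,255:370];cv2.imwrite("pics/t9c.png",cv2.resize(a,None,fx=6,fy=6,interpolation=cv2.INTER_CUBIC))
E
```

```text
clock: 8.92
tool_pos: [0.5431, 0.1522, 0.215]
orientation: [-90.0, 2.5, 107.0]
force: [5.3, -3.7, -3.1]
opening: 0.0197
clock: 9.92
tool_pos: [0.5431, 0.1522, 0.215]
orientation: [-90.0, 2.5, 107.0]
force: [5.5, -3.8, -2.6]
opening: 0.0193
9.9667 [0.54304319 0.15214687 0.21498786] [-89.95007077   2.50926103 106.99990298] [ 37.2  10.6 -15.6   2.6 -64.7 -21.3]
9.9167 ptr ((np.float64(0.1811104698703801), array([-0.2395571 ,  0.01765717])), array([309, 230,   6,  11,  56], dtype=int32)) mark ((np.float64(0.12387609761877044), array([-0.44975476,  0.05004464])), array([302, 241,   7,  12,  69], dtype=int32)) diff 0.057234372251609655
```

View pics/s9c.png

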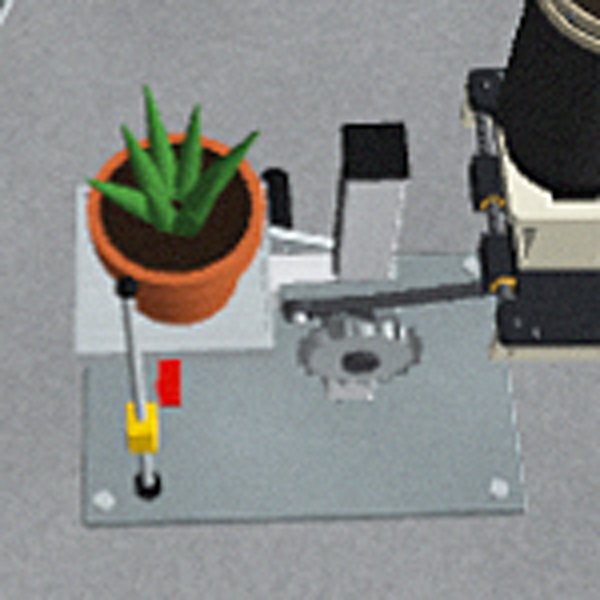

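View pics/t9c.png

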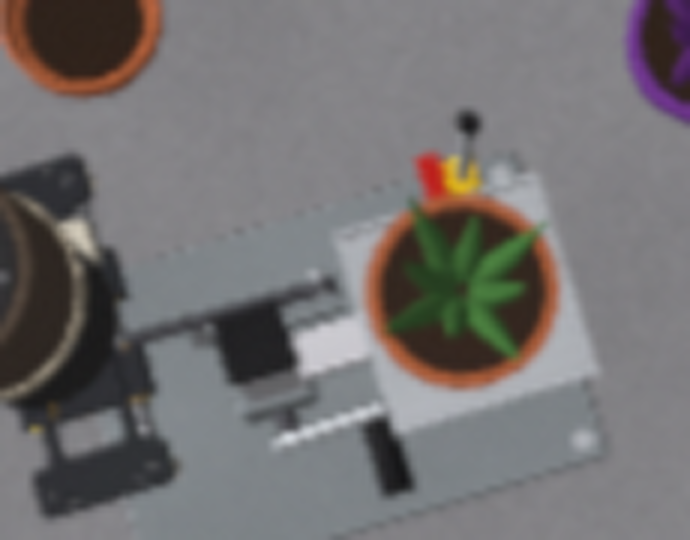

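```bash
python3 -m pendant '[[[0,0,0,0,0,0,0],[0,0,0,0,0,0,0],[0,0,0,0,0,0,0],[0,0,0,0,0,0,0],[0,0,0,0,0,0,0],[0,0,0,0,0,0,0],[0,0,0,0,0,0,0],[0,0,0,0,0,0,0],[0,0,0,0,0,0,0],[0,0,0,0,0,0,0],[0,0,0,0,0,0,0],[0,0,0,0,0,0,0]]]';python3 look.py 10 scene; python3 ptr.py 10
python3 - <<'E'
import cv2
a=cv2.imread("pics/scene10.png")[215:275,280:340];cv2.imwrite("pics/s10c.png",cv2.resize(a,None,fx=10,fy=10,interpolation=cv2.INTER_CUBIC))
E
```

```text
clock: 11.02
tool_pos: [0.5431, 0.1522, 0.215]
orientation: [-90.0, 2.5, 107.0]
force: [6.9, -3.9, -4.4]
opening: 0.0193
11.0167 [0.54306343 0.15217021 0.21500321] [-89.95306743   2.50657436 106.998346  ] [ 37.2  10.6 -15.6   2.6 -64.7 -21.3]
11.0167 ptr ((np.float64(0.16444548085222702), array([-0.16168204,  0.01192303])), array([310, 233,   5,  11,  53], dtype=int32)) mark ((np.float64(0.12327312289150315), array([-0.4698333 ,  0.05227989])), array([302, 241,   7,  12,  68], dtype=int32)) diff 0.04117235796072387
```

View pics/s10c.png

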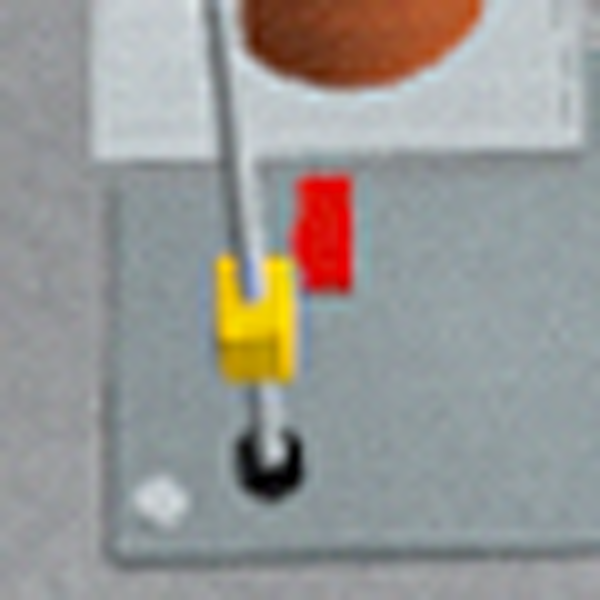

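Run:
```python
from h import *
p=pickle.load(open("d10.pkl","rb"))["scene"][0]
l=[.538,.049,.2958]
cc=lambda x,y:np.array([280+x/10-.45,215+y/10-.45])
for n,P,q in [("foot",[.085,-.152,.02],cc(268,462)),("corner",[.11,-.2,.015],cc(108,550)),("edge",[.11,-.1,.015],cc(400,547))]:
    print(n,proj(p,l2w(l,P))[0],q)
off=proj(p,l2w(l,[.085,-.152,.02]))[0]-cc(268,462)
def z(q,xy):
    f=lambda z,o:(proj(p,l2w(l,[*xy,z]))[0]-q-o)[1]
    from scipy.optimize import brentq
    return brentq(lambda v:f(v,0),0,.4),brentq(lambda v:f(v,off),0,.4)
for n,q,xy,dz in [("rodentry",cc(253,300),(.085,-.152),.017),("topback",cc(255,256),(.073,-.152),.017),("fronttop",cc(248,340),(.097,-.152),.017),("frontbot",cc(255,382),(.097,-.152),-.017)]:
    print(n,[round(v-dz,4) for v in z(q,xy)])
for x in(.092,.095,.098): print("tip",x,z(cc(328,291),(x,-.131)))
```

```text
foot [306.2851652  261.27523091] [306.35 260.75]
corner [289.97521888 270.27835721] [290.35 269.55]
edge [324.23019209 269.4157286 ] [319.55 269.25]
rodentry [0.1177, 0.1144]
topback [0.1202, 0.117]
fronttop [0.118, 0.1146]
frontbot [0.1245, 0.121]
tip 0.092 (0.15389538214576545, 0.15063546633602695)
tip 0.095 (0.16021795232401073, 0.15697755994665646)
tip 0.098 (0.166540521277756, 0.16331965231817763)
```

```bash
python3 -m pendant '[[[0,0,0,0,0,0,0],[0,0,0,0,0,0,0],[0,0,0,0,0,0,0],[0,0,0,0,0,0,0],[0,0,0,0,0,0,0],[0,0,0,0,0,0,0],[0,0,0,0,0,0,0],[0,0,0,0,0,0,0],[0,0,0,0,0,0,0],[0,0,0,0,0,0,0],[0,0,0,0,0,0,0],[0,0,0,0,0,0,0]]]';python3 look.py 11 scene; python3 ptr.py 11
python3 - <<'E'
import cv2
a=cv2.imread("pics/scene11.png")[215:275,280:340];cv2.imwrite("pics/s11c.png",cv2.resize(a,None,fx=10,fy=10,interpolation=cv2.INTER_CUBIC))
E
```

```text
clock: 12.07
tool_pos: [0.5431, 0.1522, 0.215]
orientation: [-90.0, 2.5, 107.0]
force: [5.2, -3.4, -3.6]
opening: 0.0195
12.0667 [0.54308127 0.15216216 0.21503158] [-89.95714537   2.50488905 106.9965276 ] [ 37.2  10.6 -15.6   2.6 -64.7 -21.3]
12.0667 ptr ((np.float64(0.1500203762787271), array([-0.15604267,  0.01151194])), array([310, 235,   5,  11,  49], dtype=int32)) mark ((np.float64(0.12327312289150315), array([-0.4698333 ,  0.05227989])), array([302, 241,   7,  12,  68], dtype=int32)) diff 0.02674725338722396
```

View pics/s11c.png

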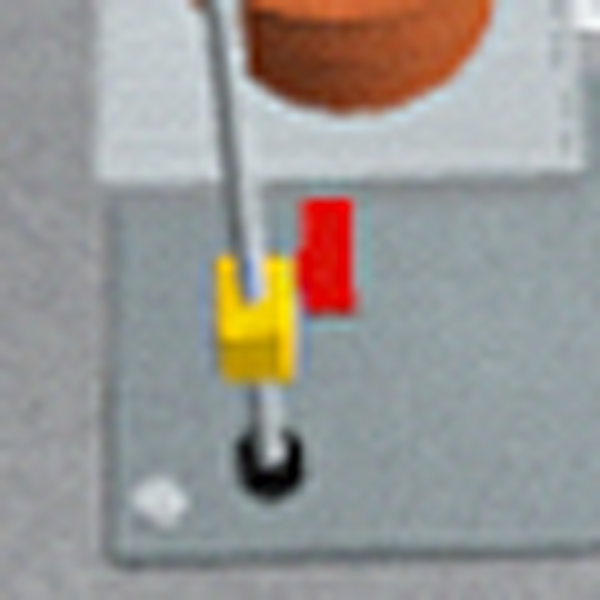

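```bash
python3 -m pendant '[[[0,0,0,0,0,0,0],[0,0,0,0,0,0,0],[0,0,0,0,0,0,0],[0,0,0,0,0,0,0],[0,0,0,0,0,0,0],[0,0,0,0,0,0,0],[0,0,0,0,0,0,0],[0.15,0.72,0,0,0,2.9,0],[0.14,0.71,0,0,0,2.9,0],[0.13,0.71,0,0,0,2.9,0],[0.14,0.68,0,0,0,2.9,0.4],[0,0,0,0,0,0,0.4]]]';python3 -m pendant '[[[0,0,0,0,0,0,0.7],[0,0,0,0,0,0,0.7],[0,0,0,0,0,0,0.7],[0,0,0,0,0,0,0.7]]]';python3 look.py 12 scene,wrist; python3 ptr.py 12
python3 - <<'E'
import cv2
a=cv2.imread("pics/scene12.png")[195:275,280:410];cv2.imwrite("pics/s12c.png",cv2.resize(a,None,fx=6,fy=6,interpolation=cv2.INTER_CUBIC))
E
```

```text
clock: 13.12
tool_pos: [0.5407, 0.1549, 0.1846]
orientation: [-89.7, 14.3, 107.1]
force: [-0.6, 0.3, -0.9]
opening: 0.0279
clock: 13.45
tool_pos: [0.5426, 0.1546, 0.1877]
orientation: [-90.1, 13.9, 106.9]
force: [0.6, -0.4, -0.5]
opening: 0.054
13.5 [0.54259658 0.15452673 0.18769327] [-90.06412743  13.93829341 106.89387344] [ 44.2  12.8 -22.6  14.1 -61.7 -34.7]
13.45 ptr ((np.float64(0.13815921698194844), array([-0.06158732,  0.00454508])), array([310, 237,   5,  11,  48], dtype=int32)) mark ((np.float64(0.12344502183154568), array([-0.52927606,  0.05889395])), array([302, 241,   8,  12,  69], dtype=int32)) diff 0.014714195150402759
```

View pics/s12c.png

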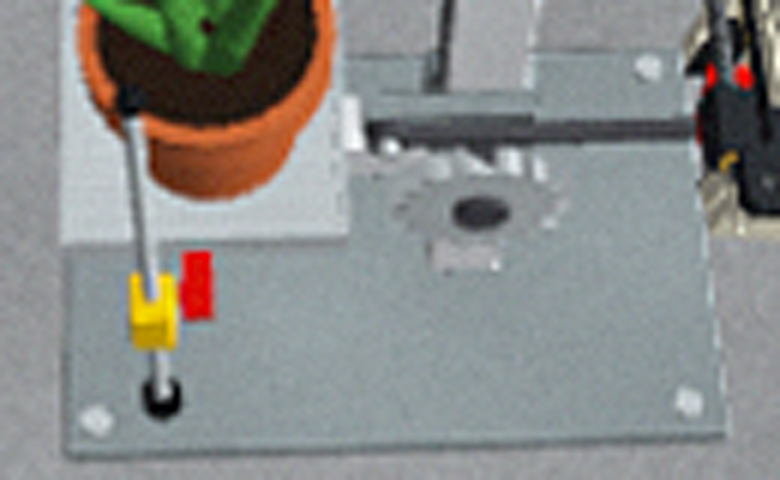

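View pics/wrist12.png

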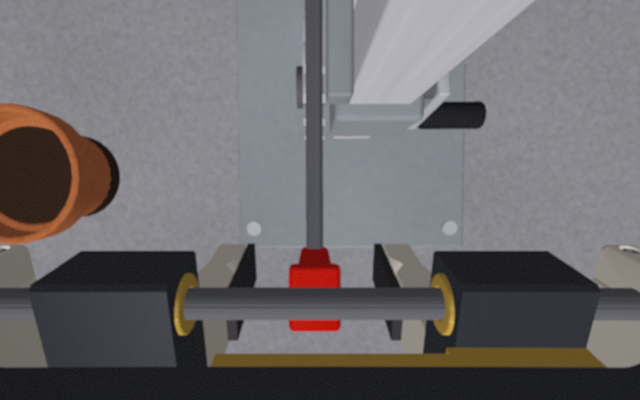

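```bash
python3 -m pendant '[[[-0.73,-2.9,0,0,0,0,0.8],[-0.73,-2.9,0,0,0,0,0.8],[-0.73,-2.9,0,0,0,0,0.8],[0,0,-3.2,0,0,0,0.8],[0,0,-3.2,0,0,0,0.8],[0,0,-3.2,0,0,0,0.8],[0,0,0,0,0,7,0.8],[0,0,0,0,0,7,0.8],[0,0,0,0,0,7,0.8],[0,0,0,0,0,7,0.8],[0,0,0,0,0,7,0.8],[0,0,0,0,0,0,0.8]]]';python3 look.py 13 scene,wrist; python3 ptr.py 13
```

```text
clock: 14.55
tool_pos: [0.6332, 0.1833, 0.2729]
orientation: [-89.4, 49.7, 107.6]
force: [0.3, -0.3, -2.0]
opening: 0.0701
14.6 [0.63338132 0.18307198 0.27373932] [-89.49766877  49.25417324 107.45003828] [ 51.8  26.9 -14.3  38.6 -84.1 -51.2]
14.55 ptr ((np.float64(0.13815921698194844), array([-0.06158732,  0.00454508])), array([310, 237,   5,  11,  48], dtype=int32)) mark ((np.float64(0.12387609761877044), array([-0.44975476,  0.05004464])), array([302, 241,   7,  12,  69], dtype=int32)) diff 0.014283119363177998
```

View pics/wrist13.png

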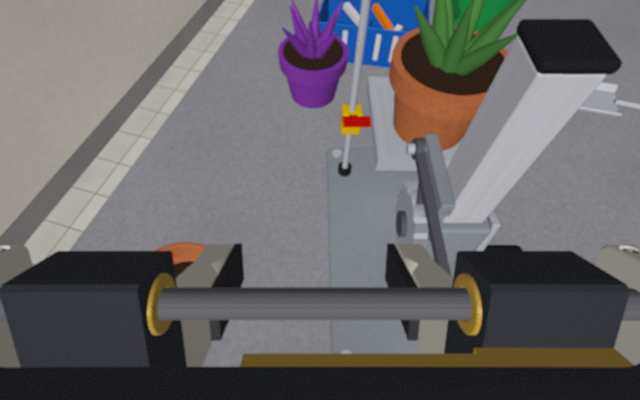

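View pics/scene13.png

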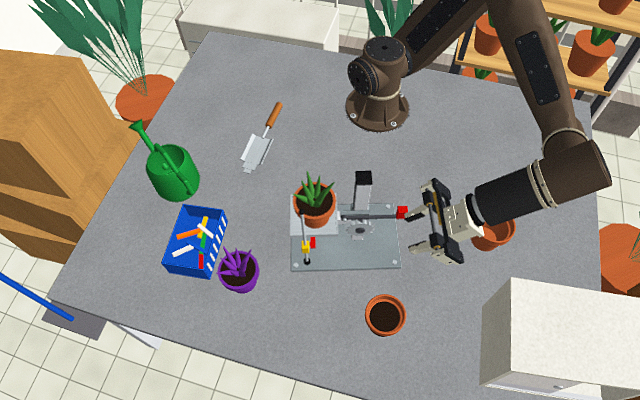

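Run:
```python
from h import *
d=pickle.load(open("d13.pkl","rb"));w=wcam(*d["wrist"])
a=w["image"][90:190,310:420,::-1];cv2.imwrite("pics/w13c.png",cv2.resize(a,None,fx=7,fy=7,interpolation=cv2.INTER_CUBIC))
l=[.538,.049,.2958]
print(w["t"])
for n,P in [("foot",[.085,-.152,.015]),("rod top",[.085,-.152,.322]),("c",[.11,-.2,.015]),("ptr .138",[.095,-.131,.138]),("ptr .128",[.095,-.131,.128]),("mark .118",[.085,-.152,.118]),("mark.128",[.085,-.152,.128])]: print(n,proj(w,l2w(l,P)))
```

```text
[0.61462365 0.24803964 0.43707434]
foot [[344.13908295 171.43967233]]
rod top [[375.51941397 -74.61599924]]
c [[326.85528526 146.83408232]]
ptr .138 [[344.47358934 121.91840399]]
ptr .128 [[343.81894939 128.00310117]]
mark .118 [[350.51047728 121.36725359]]
mark.128 [[351.26657115 115.4290617 ]]
```

View pics/w13c.png

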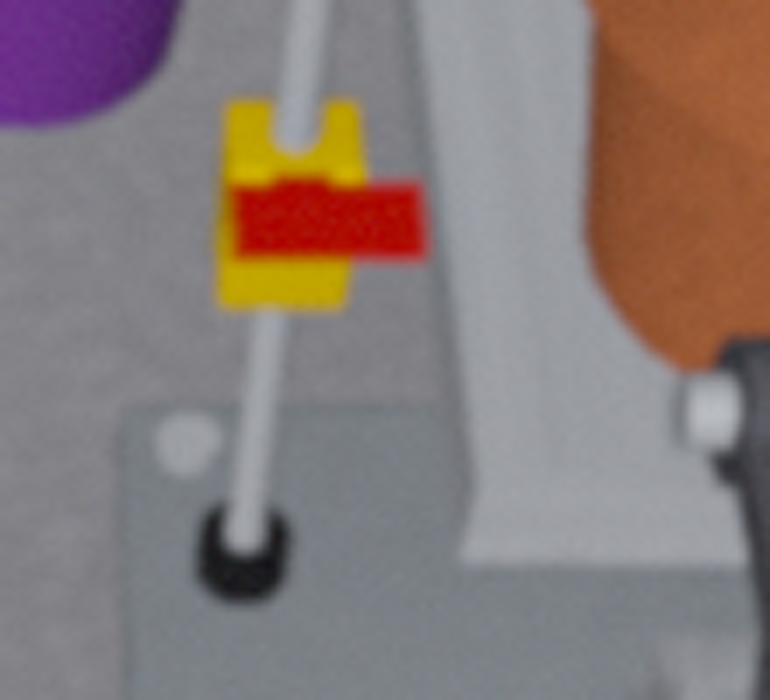

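```bash
python3 -m pendant '[[[0,0,0,0,0,-7,0.8],[0,0,0,0,0,-7,0.8],[0,0,0,0,0,-7,0.8],[0,0,0,0,0,-7,0.8],[0,0,0,0,0,-7,0.8],[0,0,3.2,0,0,0,0.8],[0,0,3.2,0,0,0,0.8],[0,0,3.2,0,0,0,0.8],[0,0,0,0,0,0,0.8]]]';python3 look.py 14 wrist
```

```text
clock: 15.4
tool_pos: [0.539, 0.1518, 0.2794]
orientation: [-90.2, 13.7, 106.8]
force: [-0.3, 0.2, 0.0]
opening: 0.0701
15.4 [0.53896472 0.15181191 0.27943942] [-90.2239755   13.7141768  106.75220561] [ 44.2   8.6 -15.   12.8 -73.  -31.9]
```

View pics/wrist14.png

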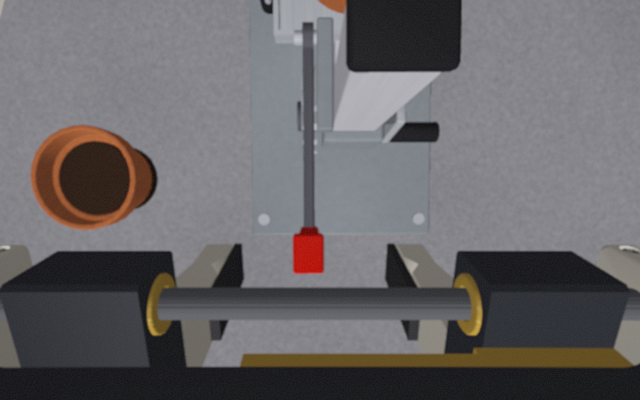

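```bash
python3 -m pendant '[[[0.73,2.9,0,0,0,0,0.8],[0.73,2.9,0,0,0,0,0.8],[0.73,2.9,0,0,0,0,0.8],[0,0,0,0,0,0,0.5],[0,0,0,0,0,0,0.2],[0,0,0,0,0,0,0],[0,0,0,0,0,0,0]]]';python3 look.py 15 wrist
```

```text
clock: 16.03
tool_pos: [0.5438, 0.1554, 0.1894]
orientation: [-90.2, 13.9, 106.9]
force: [0.1, 0.9, 0.4]
opening: 0.0489
16.0333 [0.54376558 0.15541575 0.18943954] [-90.21919265  13.91352078 106.89409806] [ 44.2  12.8 -22.5  14.2 -61.8 -34.7]
```

View pics/wrist15.png

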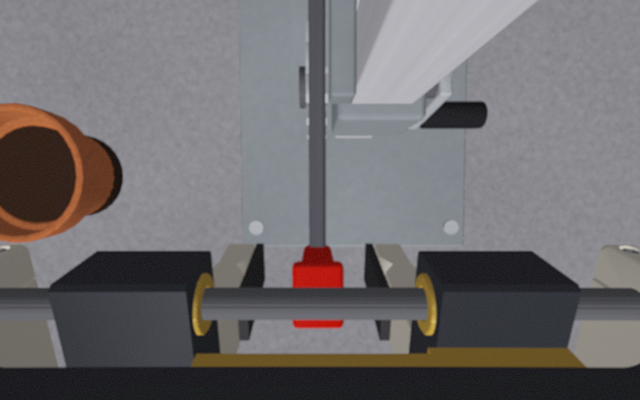

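```bash
python3 -m pendant '[[[0.05,0.25,0.15,0,0,0,0],[0,0,0,0,0,0,0],[0,0,0,0,0,0,0],[0,0,0,0,0,0,0],[0,0,0,0,0,0,0],[0,0,0,0,0,0,0],[0,0,0,0,0,0,0],[0,0,0,0,0,0,0],[0,0,0,0,0,0,0]]]' && python3 -m pendant '[[[-0.18,-0.7,0,0,0,-2.9,0],[-0.16,-0.71,0,0,0,-2.9,0],[-0.16,-0.72,0,0,0,-2.9,0],[-0.15,-0.72,0,0,0,-2.9,0],[0,0,0,0,0,0,0],[0,0,0,0,0,0,0],[0,0,0,0,0,0,0],[0,0,0,0,0,0,0],[0,0,0,0,0,0,0],[0,0,0,0,0,0,0]]]' ; python3 look.py 16 scene,wrist; python3 ptr.py 16
```

```text
clock: 16.83
tool_pos: [0.5423, 0.1546, 0.1851]
orientation: [-90.2, 14.0, 107.0]
force: [6.9, 0.1, -1.3]
opening: 0.0195
clock: 17.67
tool_pos: [0.5428, 0.153, 0.2138]
orientation: [-90.1, 2.5, 107.0]
force: [8.4, -0.4, -2.8]
opening: 0.0197
17.7167 [0.54278781 0.15296153 0.21376786] [-90.13687627   2.46700146 106.99303184] [ 37.3  10.6 -15.9   2.6 -64.3 -21.4]
17.6667 ptr ((np.float64(0.13191286834438348), array([ 0.01181825, -0.00087233])), array([310, 238,   5,  11,  48], dtype=int32)) mark ((np.float64(0.12387609761877044), array([-0.44975476,  0.05004464])), array([302, 241,   7,  12,  69], dtype=int32)) diff 0.00803677072561304
```

View pics/wrist16.png

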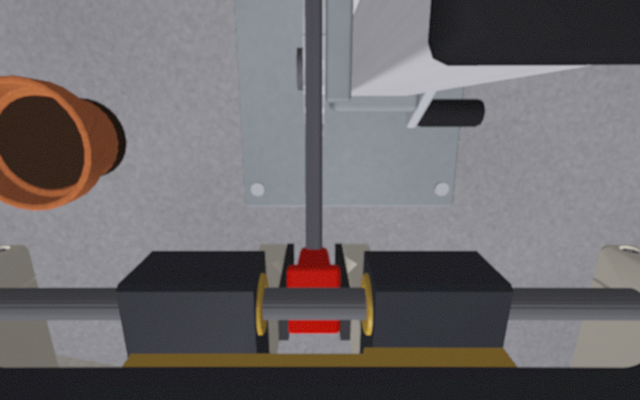

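```bash
python3 -m pendant '[[[0,0,0,0,0,0,0],[0,0,0,0,0,0,0],[0.15,0.72,0,0,0,2.9,0],[0.14,0.71,0,0,0,2.9,0],[0.13,0.71,0,0,0,2.9,0],[0.14,0.65,0,0,0,2.9,0.4],[0,0,0,0,0,0,0.4],[0,0,0,0,0,0,0.8],[0,0,0,0,0,0,0.8],[0,0,0,0,0,0,0.8],[0,0,0,0,0,0,0.8]]]'; python3 look.py 17 scene,wrist; python3 ptr.py 17
```

```text
clock: 18.68
tool_pos: [0.5409, 0.1546, 0.186]
orientation: [-90.1, 13.9, 106.9]
force: [0.2, -0.4, 0.5]
opening: 0.054
18.7333 [0.54094954 0.15454803 0.18595323] [-90.05687171  13.94208033 106.88956672] [ 44.3  12.8 -22.9  14.1 -61.5 -34.9]
18.6833 ptr ((np.float64(0.12254861626843049), array([ 0.08672509, -0.00640301])), array([310, 240,   5,  10,  43], dtype=int32)) mark ((np.float64(0.12387609761877044), array([-0.44975476,  0.05004464])), array([302, 241,   7,  12,  69], dtype=int32)) diff -0.0013274813503399568
```

View pics/wrist17.png

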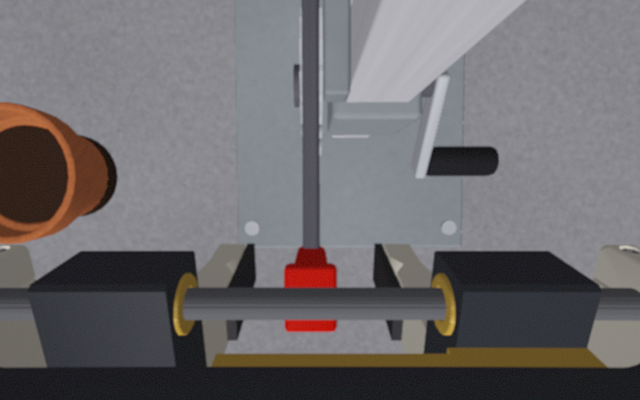

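```bash
python3 -m pendant '[[[-0.73,-2.9,0,0,0,0,0.8],[-0.73,-2.9,0,0,0,0,0.8],[-0.73,-2.9,0,0,0,0,0.8],[0,0,-3.2,0,0,0,0.8],[0,0,-3.2,0,0,0,0.8],[0,0,-3.2,0,0,0,0.8],[0,0,0,0,0,7,0.8],[0,0,0,0,0,7,0.8],[0,0,0,0,0,7,0.8],[0,0,0,0,0,7,0.8],[0,0,0,0,0,7,0.8],[0,0,0,0,0,0,0.8]]]';python3 -m pendant '[[[0,0,0,0,0,0,0.8],[0,0,0,0,0,0,0.8],[0,0,0,0,0,0,0.8]]]';python3 look.py 18 scene,wrist; python3 ptr.py 18
python3 - <<'E'
from h import *
d=pickle.load(open("d18.pkl","rb"));w=wcam(*d["wrist"])
a=w["image"][90:190,310:420,::-1];cv2.imwrite("pics/w18c.png",cv2.resize(a,None,fx=7,fy=7,interpolation=cv2.INTER_CUBIC))
a=d["scene"][0]["image"][140:290,270:420,::-1];cv2.imwrite("pics/s18c.png",cv2.resize(a,None,fx=4,fy=4,interpolation=cv2.INTER_CUBIC))
l=[.538,.049,.2958]
for n,P in [("foot",[.085,-.152,.02]),("ptr .122",[.08,-.131,.122]),("rodentry .136",[.085,-.152,.136]),("mark.119",[.085,-.152,.119])]: print(n,proj(w,l2w(l,P)))
E
```

```text
clock: 19.78
tool_pos: [0.6315, 0.1834, 0.2712]
orientation: [-89.4, 49.7, 107.6]
force: [-0.1, 0.3, -0.9]
opening: 0.07
clock: 20.03
tool_pos: [0.633, 0.1822, 0.2761]
orientation: [-90.2, 48.8, 106.8]
force: [0.0, -0.2, 0.3]
opening: 0.0699
20.0833 [0.63302903 0.18200546 0.27634376] [-90.2039101   48.83390887 106.71310266] [ 51.7  26.5 -14.3  38.5 -84.  -51.4]
20.0333 ptr ((np.float64(0.12267416588210941), array([-0.01136512,  0.00083909])), array([310, 239,   6,  11,  45], dtype=int32)) mark ((np.float64(0.12387609761877044), array([-0.44975476,  0.05004464])), array([302, 241,   7,  12,  69], dtype=int32)) diff -0.0012019317366610272
foot [[344.69676445 168.95004296]]
ptr .122 [[355.62842899 131.65345992]]
rodentry .136 [[351.50691898 110.59199316]]
mark.119 [[350.31714977 120.78104031]]
```

View pics/w18c.png

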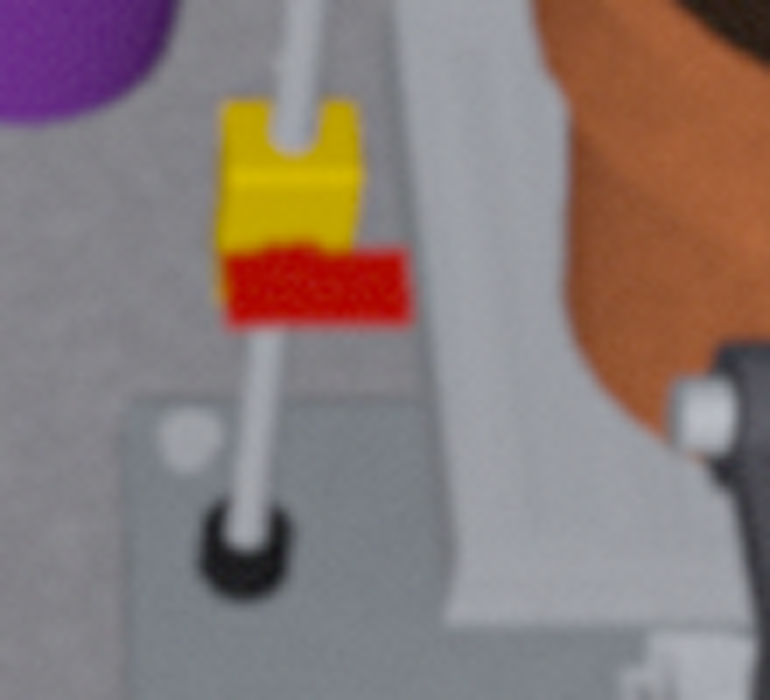

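View pics/s18c.png

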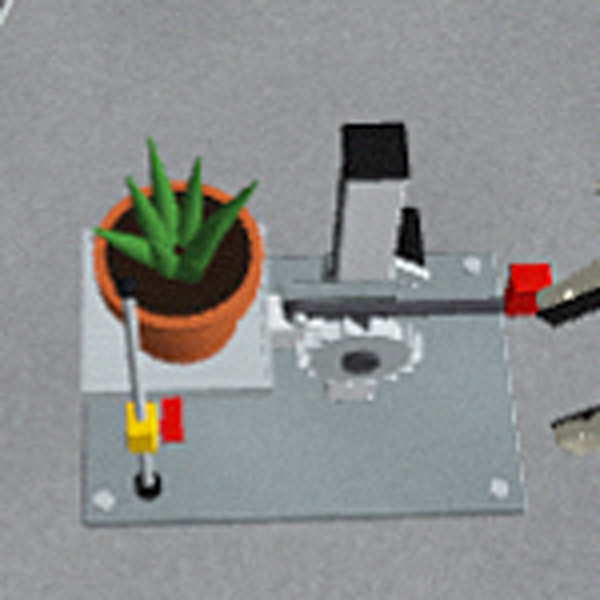

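View pics/scene18.png

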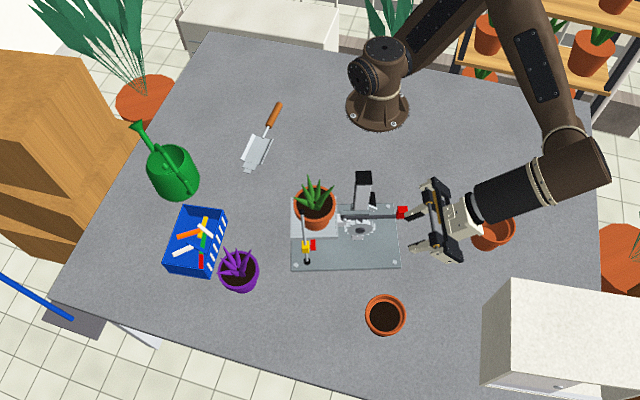

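Run:
```python
from plant import ctrl
o=ctrl.get_obs();print(o["clock"],o["force"],abs(o["qvel"]).max())
print(ctrl.close_job())
```

```text
20.1333 [ 0.8443645   0.24076739 -0.11598328] 0.40467937816039007
the job is handed in; nothing more can be done
None
```

I lowered the lift in two stages and handed the job in at 20.1 s. The pawl is down between the teeth and the pointer is level with the yellow block.

- **First stage:** I pinched the red tab and raised it about 30 mm. The tray came down at roughly 12–15 mm/s, about 87 mm in all, before I lowered the pawl and let go.
- **Second stage:** A wrist-camera view then put the pointer about 20 mm too high. I lifted the tab again for about two teeth, let the pawl drop back, and backed the hand away.

**Last checks:**
- **Pointer:** the estimates put the tip between about -1 and +5 mm of the block's centre, inside the ±18.5 mm allowed. They differ because the scene camera looks down steeply, so one pixel there is about 6 mm of height.
- **Tray:** the tray height read the same (within 0.2 mm) in two pictures 1.35 s apart.
- **Pawl and plant:** the pawl tab is back at its original place in the picture, and the plant stands upright on its tray.
- **Contact:** the wrist force was under 1 N, and nothing else on the ledge looks moved.

The pads closed on the tab's wider lip (19.5 mm opening) rather than on the 14 mm part below it, but the grip held both times.

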